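Set up a fingerboard blank on the sloped rest and hold the loupe over its diamond inlay

ROBOT

A 6-joint arm with a two-finger parallel gripper is mounted at the origin on the work surface. World frame = base frame: x ahead of the robot, y to its left, z up, the work surface at z = 0. Lengths are in mm, angles in rad, forces in N, time in s.
With the tool pointing down it reaches from about 350 to 775 mm from the base axis. Payload 7.3 kg.
Tool frame: the origin (TCP) lies on the front face of the gripper's body, between the roots of the fingers; the fingertips stand 66 mm ahead of it and the grasp point (between the pads) lies 47 mm ahead of it (bot.tip_extent is the distance from the TCP to the fingertips, in mm); z points along the fingers, y is the line along which they close (so a half turn about z gives the same grasp; the last joint's range is limited). The gripper opens to 92 mm and grips with 3 to 60 N. Pads are 19 mm wide; open, the fingers measure 130 mm over their backs; the gripper's body (75 mm by 190 mm) begins 47 mm behind the grasp point.
Start: joints at [-1.424, 0.342, 1.524, -0, 1.275, -0.146], TCP at [151.554, -502.663, 292.241] pointing down, gripper open.
Joint ranges: [-2.53, 2.53], [-0.77, 2.02], [0.04, 2.7], [-1, 4.14], [0.28, 2.66], [-3.11, 3.11]. Speed limits (rad/s): [2.57, 2.57, 3.14, 3.14, 3.14, 3.14].

INTERFACE

Orientations are given as [roll, pitch, yaw] about the fixed x, y, z axes, in that order (R = Rz(yaw) Ry(pitch) Rx(roll)).
In Python, from plant import readout, viewer, order, bot gives the robot as it stands.
- The arm moves only by the shell command python3 -m creep 'ROWS'. ROWS is text: rows parted by semicolons, each of 7 numbers parted by spaces: the shift along the world's x, y, z in m, then the turn, a rotation vector about the world's x, y, z in rad, then the opening in per cent of the stroke, from 0 (shut) to 100 (fully open). A call has 1 to 8 rows; each row shifts and turns the commanded pose from where the row before left it; what a row does not reach is not made up. A row lasts 1/12 s, in which the tool goes at most 41.7 mm and 7.16 degrees, less where a joint would pass 70% of its speed; a pose out of reach is approached as far as the arm can. A call is refused whole if a number of a shift passes 0.0417 or a number of a turn 0.125, either way. A call with a gripper value outside its range is refused whole. The fingers move at their own pace and stop on an object; the grip force is fixed at half the most. Time passes only in rows, so rows that do not move let the fingers close. It gives the time, the measured TCP pose, the force, the opening and the grip force at its end, in the units of the state.
- readout.get_obs(): the state, without advancing time (a new reading comes with each control period).
- viewer.capture(name): name is "side" or "top" or "wrist"; returns the picture (420x560x3 uint8, red, green, blue); there is no depth.
- viewer.camera_info(name): a dict with "fx", "fy", "cx", "cy" (pixels), "origin" and "rotation" of the camera in the world. Camera axes: x right, y up, looking along -z (the intrinsics and any distortion apply to the point x, -y, -z); pixel columns grow to the right and rows downward; lengths in mm; the calibration is good to about 2 mm. A picture is of the moment at which its call begins: read the wrist's pose just before it. camera_info takes no time and is no camera call; for the wrist camera it gives the pose at the moment of the call.
- order.close_job(): hands the job in; it is judged then, once.
The state is a dict: "time": time; "joint_positions": joint angles; "dq": joint speeds; "tau": joint torques, N m; "tool_pos": TCP position; "tcp_rot": TCP orientation; "contact_force": force on the tool from outside, world axes, zero at the start; "moment": the same for the moment, N m; "grip_width": finger opening in mm; "finger_force": force on a finger pad.
Only numpy, scipy, OpenCV 4.12 (cv2) and the standard library are available. Lean on these libraries where they do the work, as an engineer would, in place of code of your own. Each camera call takes 0.05 s, during which the arm holds its last target. There are 200 camera calls.

TASK

Lay the slotted fingerboard blank on the cork bed of the sloped rest, inlays up, centred along the bed with its nut end (the end with no dots beyond the pearl diamond) down against the lip, and let go of it. Then fetch the hand loupe, carry it over the things on the bench without disturbing any of them, and bring its lens square to the wood and centred over the pearl diamond, about 15 mm above it, never letting the loupe touch the blank. Finish there, still holding the loupe steady in the gripper.

Things in the scene. Friction and masses are not known exactly. Their poses are not given: they have to be found in the camera images.
- blank: Dark brown fingerboard blank, loose, a flat plate 230 x 46 x 9 mm, 85 g (varies), lying flat on the bench with its inlays up. Origin: centre of its underside. x runs along its length from the nut end (x = -115 mm) to the other end (x = +115 mm), z points up out of the inlaid face. 13 thin dark slots cross it, wider apart near the nut end; on its centre line one white pearl diamond, then towards the +x end white dots (one, one, and a pair).
- inlay (a point): Centre of the white pearl diamond (18 mm across its corners) on the blank's top face: 10.3 mm from the blank's middle towards the nut end, 9 mm above its underside. Axes as the blank's.
- rest: Sloped work rest of light wood, screwed to the bench (it differs in place and yaw, but never moves): a plywood plate 200 x 100 x 12 mm with a narrow beam on two uprights. Origin: centre of the plate's underside; the beam runs along x, centred at y = 0, low end at -x, rising to +x at 15 degrees.
- bed: Cork-topped bed of the rest: the sloped beam, 34 mm wide (narrower than the blank) and 160 mm long. Origin: on the cork face at its low end, mid-width, at the foot of the lip, 45 mm above the bench. x runs up the slope, y across, z out of the face (15 degrees from vertical). The dark wooden lip is at its low end (x = -6 to 0 mm), as wide as the bed, and stands 6 mm above the cork. The cork grips: the blank does not slide down by itself.
- loupe: Lighted hand loupe, loose, lying flat, 110 g (varies): a black round head 56 mm across and 22 mm tall with a 39 mm glass lens in its middle, and a straight blue handle, 20 mm wide and 24 mm tall, from x = -25 to -123 mm. Origin: centre of the lens head in the plane of its flat underside (which is level with the handle's underside). z points up through the lens, the handle points to -x.
- loupe_grip (a point): Good place to grip the loupe's handle across its 20 mm width, near the centre of mass: (-55, 0, 12) mm in the loupe's frame, mid-height of the handle.
- glue: Bystander: white glue bottle with orange cap, upright, 58 mm across, 170 mm tall. Origin: centre of its underside.
- jar: Bystander: blue ceramic jar of brushes and rods, 68 mm across, up to 195 mm tall with them. Origin: centre of its underside.
- plane: Bystander: steel block plane 150 x 50 mm, 55 mm tall, long axis x. Origin: centre of its underside.
- chisel: Bystander: chisel 240 mm long, 22 mm tall, lying along its x (wooden handle at -x). Origin: under its middle.
- pencil: Bystander: green pencil 180 mm long, 7 mm thick, lying along its x. Origin: under its middle.
- clamp: Bystander: wooden cam clamp lying on its side: steel bar 210 mm along x, two beech jaws reaching 110 mm to +y, 38 mm tall. Origin: under the middle of the bar.
- sander: Bystander: wooden sanding block 130 x 50 x 35 mm, long axis x. Origin: centre of its underside.
Mind the look-alikes: they are no part of the job. There is more than one size of the blank; the one meant has the size given above.

How it is judged:
By the outcome, as a careful person would: the job done as asked, in the order asked, and still so for the second after the job is handed in, while the arm keeps its last pose, push and grip.
It also fails if it takes over 69 s, if anything falls off the work surface, if the arm or the gripper's body presses on something with over 40 N, if the wrist force passes 120 N, or if a joint passes its speed limit or range.

## Working session

There is one attempt and no reset: what is moved stays moved. The work goes in short steps, Python scripts to look and compute and a shell command to move; the robot and the scene stay as the last step left them, time stands still between calls to the robot, and variables do not carry over. Pictures are saved under pics/ and viewed, at most 13 in all, crops included, and the job is handed in when it is done.

```bash
ls; mkdir -p pics; python3 - <<'E'
from plant import readout, viewer, order, bot
import cv2,numpy as np
o=readout.get_obs();print({k:np.round(v,3).tolist() for k,v in o.items()})
for n in("top","side"):
    im=viewer.capture(n);cv2.imwrite(f"pics/{n}0.png",im[:,:,::-1]);i=viewer.camera_info(n);print(n,i)
print(viewer.camera_info("wrist"),[a for a in dir(bot) if a[0]!='_'])
E
```

```text
pics
{'time': 0.0, 'joint_positions': [-1.424, 0.343, 1.525, -0.0, 1.275, -0.146], 'dq': [-0.0, 0.0, -0.0, -0.0, -0.0, 0.001], 'tau': [0.0, -43.124, -24.422, 0.072, 0.056, -0.0], 'tool_pos': [151.506, -502.35, 291.538], 'tcp_rot': [-3.14, -0.0, 0.293], 'contact_force': [-0.02, -0.935, -0.696], 'moment': [0.06, 0.02, -0.048], 'finger_force': 0.0, 'grip_width': 91.796}
top {'fx': 409.2599346803396, 'fy': 409.2599346803396, 'cx': 279.6037869760086, 'cy': 211.21474273662733, 'origin': array([ 381.09694061,  -17.85448634, 1177.85222215]), 'rotation': array([ 0.08704895,  0.00187045, -1.54898267])}
side {'fx': 419.15358646827144, 'fy': 419.15358646827144, 'cx': 280.26557937204046, 'cy': 209.56314270450204, 'origin': array([303.19145912, 820.94155678, 828.72743953]), 'rotation': array([ 0.80993986,  0.00737155, -2.92859969])}
{'fx': 335.9103686361923, 'fy': 335.9103686361923, 'cx': 277.49988918277467, 'cy': 212.25157151387276, 'origin': array([ 232.31558997, -478.69268277,  384.06092004]), 'rotation': array([-3.10158035e-01,  4.46677909e-04, -1.27749471e+00])} ['Unreachable', 'tip_extent']
```

View pics/top0.png

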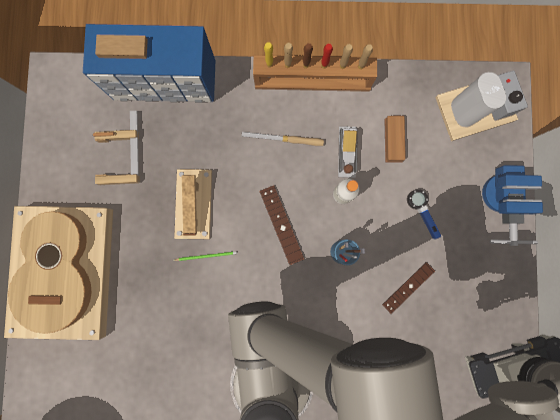

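View pics/side0.png

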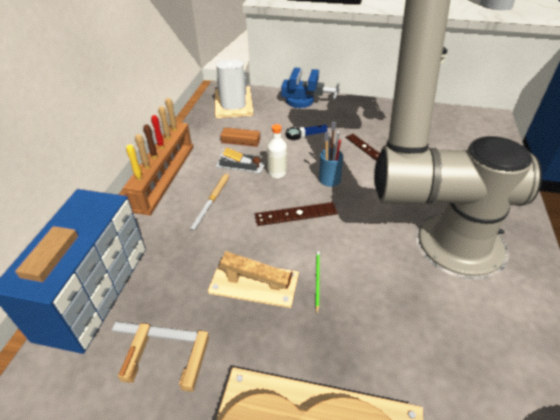

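The top view shows the larger blank at (283,226) with its diamond at (283,228), the small look-alike at (408,288), the loupe head at (419,199) with its handle towards (435,236), the rest at (193,204), the glue at (347,189) and the jar at (346,250). Next I'll enlarge the areas that matter.

```bash
cat > h.py <<'E'
from plant import readout, viewer, order, bot
import cv2,numpy as np
from scipy.spatial.transform import Rotation as R
np.set_printoptions(suppress=True,precision=2)
def px2w(i,uv,z):
    uv=np.atleast_2d(uv).astype(float)
    d=np.c_[(uv[:,0]-i['cx'])/i['fx'],-(uv[:,1]-i['cy'])/i['fy'],-np.ones(len(uv))]
    d=R.from_euler('xyz',i['rotation']).apply(d)
    return i['origin']+d*((z-i['origin'][2])/d[:,2])[:,None]
def w2px(i,p):
    c=R.from_euler('xyz',i['rotation']).inv().apply(np.atleast_2d(p)-i['origin'])
    return np.c_[i['cx']+i['fx']*c[:,0]/-c[:,2], i['cy']-i['fy']*c[:,1]/-c[:,2]]
E
python3 - <<'E'
from h import *
i=viewer.camera_info("top");T=cv2.imread("pics/top0.png")
for n,uv,z in [("blankA",(266,188),9),("blankA2",(297,262),9),("diam",(283,228),9),("b2",(432,264),9),("b2",(388,309),9),("head",(419,199),22),("hend",(436,236),24),("rest",(193,204),12),("glue",(347,189),150),("jar",(346,250),100)]:
    print(n,px2w(i,uv,z))
def crop(x,y):return cv2.resize(T[y:y+100,x:x+130],None,fx=3,fy=3,interpolation=cv2.INTER_CUBIC)
a=crop(220,175);b=crop(130,155);c=crop(370,170);d=crop(300,140)
cv2.imwrite("pics/crop.png",np.vstack([np.hstack([a,b]),np.hstack([c,d])]))
E
```

```text
blankA [[549.31  27.21   9.  ]]
blankA2 [[339.56 -65.92   9.  ]]
diam [[435.12 -24.19   9.  ]]
b2 [[ 342.3  -448.36    9.  ]]
b2 [[ 214.16 -323.65    9.  ]]
head [[ 525.29 -408.61   22.  ]]
hend [[ 421.27 -454.9    24.  ]]
rest [[498.14 235.06  12.  ]]
glue [[ 530.88 -183.37  150.  ]]
jar [[ 376.84 -190.01  100.  ]]
```

View pics/crop.png

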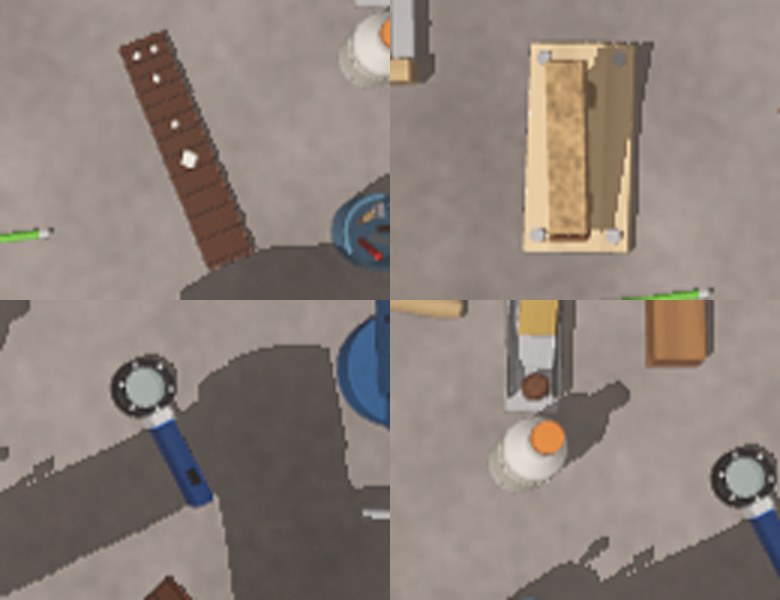

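The crop shows the blank's nut end nearest the robot, the rest's dark lip at image (189,234) so its low end is also nearest the robot, and the loupe's handle pointing at the robot side. I'm moving above the blank now.

```bash
python3 -m creep '0.0209 0.0345 0 0 0 0.009 100;0.0209 0.0345 0 0 0 0.009 100;0.0209 0.0345 0 0 0 0.009 100;0.0209 0.0345 0 0 0 0.009 100;0.0209 0.0345 0 0 0 0.009 100;0.0209 0.0345 0 0 0 0.009 100;0.0209 0.0345 0 0 0 0.009 100'
python3 -m creep '0.0209 0.0345 0 0 0 0.009 100;0.0209 0.0345 0 0 0 0.009 100;0.0209 0.0345 0 0 0 0.009 100;0.0209 0.0345 0 0 0 0.009 100;0.0209 0.0345 0 0 0 0.009 100;0.0209 0.0345 0 0 0 0.009 100;0.0209 0.0345 0 0 0 0.009 100;0 0 0 0 0 0 100'
python3 - <<'E'
from h import *
i=viewer.camera_info("wrist");o=readout.get_obs();im=viewer.capture("wrist")[:,:,::-1].copy();cv2.imwrite("pics/w1.png",im)
import json;json.dump({k:np.asarray(v).tolist() for k,v in i.items()},open("w1.json","w"))
print(i,o['tool_pos'],o['tcp_rot'],o['dq'])
E
```

```text
time: 0.68
tool_pos: [298.2, -259.3, 292.1]
tcp_rot: [-3.141, 0.0, 0.356]
contact_force: [1.2, -0.6, 0.7]
grip_width: 92.1
finger_force: 0.0
time: 1.35
tool_pos: [446.3, -14.3, 292.0]
tcp_rot: [-3.14, -0.002, 0.425]
contact_force: [-0.6, -0.4, -0.1]
grip_width: 91.6
finger_force: 0.0
{'fx': 335.9103686361923, 'fy': 335.9103686361923, 'cx': 277.49988918277467, 'cy': 212.25157151387276, 'origin': array([523.12,  19.66, 384.61]), 'rotation': array([-0.31,  0.  , -1.14])} [446.32 -14.28 292.03] [-3.14 -0.    0.43] [-0.11 -0.03  0.06 -0.05  0.01 -0.11]
```

View pics/w1.png

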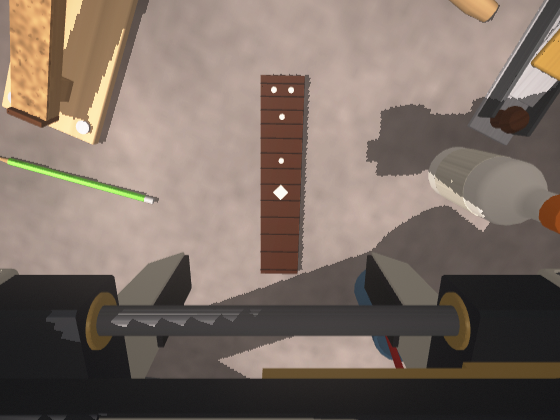

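The wrist view shows the blank in full, from (262,75) to (300,272), with the diamond at (281,192). I'll fit it, and I also need the rest.

```bash
cat >> h.py <<'E'
def shot(tag,n="wrist"):
    i=viewer.camera_info(n);im=viewer.capture(n)[:,:,::-1].copy();cv2.imwrite(f"pics/{tag}.png",im);return i,im
def blank(i,im,box,z=9):
    x0,y0,x1,y1=box;h=cv2.cvtColor(im,cv2.COLOR_BGR2HSV)
    m=((h[...,1]>95)&((h[...,0]<15)|(h[...,0]>170))).astype(np.uint8)
    k=np.zeros_like(m);k[y0:y1,x0:x1]=m[y0:y1,x0:x1];k=cv2.morphologyEx(k,cv2.MORPH_CLOSE,np.ones((7,7)))
    c=max(cv2.findContours(k,0,2)[0],key=cv2.contourArea);c=cv2.convexHull(c)[:,0]
    r=cv2.minAreaRect(px2w(i,c,z)[:,:2].astype(np.float32))
    w=((im.min(2)>200).astype(np.uint8));k=np.zeros_like(w);k[y0:y1,x0:x1]=w[y0:y1,x0:x1]
    n,l,s,ce=cv2.connectedComponentsWithStats(k)
    return r,[(s[j,4],px2w(i,ce[j],z)[0]) for j in range(1,n) if s[j,4]>10]
E
python3 - <<'E'
from h import *
o=readout.get_obs();print(o['tool_pos'],o['tcp_rot'])
i,im=shot("w2")
print(*blank(i,im,(240,55,320,290)),sep="\n")
i=viewer.camera_info("top");print(*blank(i,cv2.imread("pics/top0.png"),(255,180,308,270)),sep="\n")
E
```

```text
[445.05 -16.62 291.78] [-3.14  0.    0.42]
((447.41229248046875, -18.215545654296875), (228.5571746826172, 45.337886810302734), 23.411008834838867)
[(np.int32(24), array([535.54,  30.28,   9.  ])), (np.int32(21), array([542.81,  13.55,   9.  ])), (np.int32(21), array([514.21,  10.87,   9.  ])), (np.int32(20), array([470.8 ,  -7.75,   9.  ])), (np.int32(107), array([437.6 , -22.31,   9.  ]))]
((444.72576904296875, -19.13019561767578), (227.745849609375, 45.17926788330078), 23.468517303466797)
[(np.int32(15), array([436.03, -22.27,   9.  ]))]
```

```bash
python3 -m creep '0.003 0.038 0 0 0 -0.07 100;0.003 0.038 0 0 0 -0.07 100;0.003 0.038 0 0 0 -0.07 100;0.003 0.038 0 0 0 -0.07 100;0.003 0.038 0 0 0 -0.07 100;0 0.03 0 0 0 -0.07 100;0 0 0 0 0 0 100;0 0 0 0 0 0 100'
python3 - <<'E'
from h import *
o=readout.get_obs();print(o['tool_pos'],o['tcp_rot'])
i,im=shot("w3");print(i)
E
```

```text
time: 2.12
tool_pos: [459.0, 200.0, 291.8]
tcp_rot: [3.141, 0.001, 0.0]
contact_force: [-0.5, -0.4, -0.4]
grip_width: 91.7
finger_force: 0.0
[458.97 200.04 291.83] [3.14 0.   0.  ]
{'fx': 335.9103686361923, 'fy': 335.9103686361923, 'cx': 277.49988918277467, 'cy': 212.25157151387276, 'origin': array([543.36, 199.98, 384.2 ]), 'rotation': array([-0.31, -0.  , -1.57])}
```

View pics/w3.png

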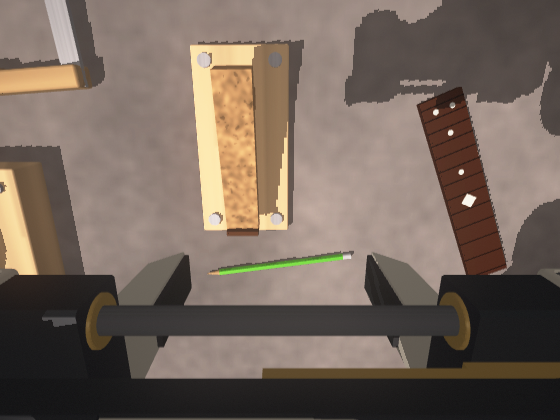

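The blank is centred at (447,-18) with yaw 0.409. In this view the rest plate's corners are near (191,45), (289,44), (205,231) and (290,230), and the lip is at (227..259, 229..236). An enlarged crop will refine these.

```bash
python3 - <<'E'
from h import *
im=cv2.imread("pics/w3.png")[35:245,175:310]
a=cv2.resize(im[:75],None,fx=4,fy=4,interpolation=cv2.INTER_CUBIC);b=cv2.resize(im[140:],None,fx=4,fy=4,interpolation=cv2.INTER_CUBIC)
cv2.imwrite("pics/c3.png",np.vstack([a,b]))
i=viewer.camera_info("wrist")
print(px2w(i,[(191,45),(289,44),(205,231),(290,230)],12))
E
```

```text
[[600.11 285.07  12.  ]
 [601.01 186.77  12.  ]
 [400.56 284.28  12.  ]
 [401.71 183.58  12.  ]]
```

View pics/c3.png

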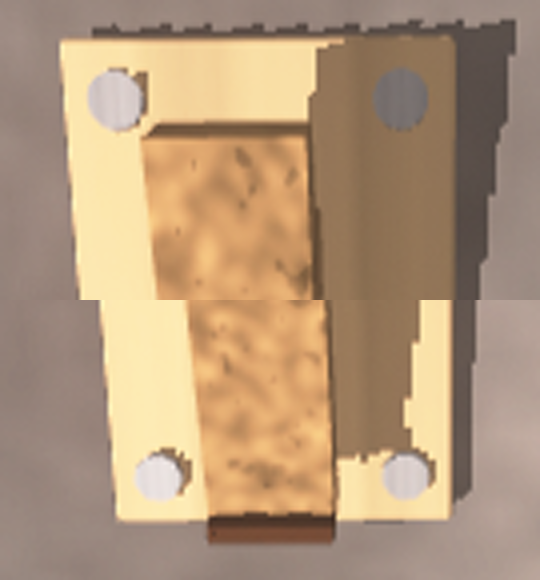

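```bash
python3 - <<'E'
from h import *
i=viewer.camera_info("wrist")
p=px2w(i,[(190.3,45),(288.8,44.5),(204.5,230),(287.5,230)],12);r=cv2.minAreaRect(p[:,:2].astype(np.float32));print(p,r)
t=px2w(i,[(210.8,69.3),(251.8,68.8)],86.4);f=px2w(i,[(227,229),(258.8,229)],45)
l=px2w(i,[(227,235.5),(258.8,235.5)],45+5.8-1.5)
print(t,f,l,sep="\n");a,b=t.mean(0),f.mean(0);d=a-b
print("axis",d,"yaw",np.arctan2(d[1],d[0]),"len",np.linalg.norm(d),"plate c",p.mean(0),"platoyaw",np.arctan2(*(p[0]+p[1]-p[2]-p[3])[1::-1]))
E
```

```text
[[600.11 285.77  12.  ]
 [600.56 186.96  12.  ]
 [401.83 284.79  12.  ]
 [401.72 186.54  12.  ]] ((501.02984619140625, 236.15257263183594), (198.83914184570312, 98.80409240722656), 0.12282145768404007)
[[570.77 253.09  86.4 ]
 [571.14 219.5   86.4 ]]
[[415.51 252.87  45.  ]
 [415.47 218.6   45.  ]]
[[409.7  252.53  49.3 ]
 [409.66 218.48  49.3 ]]
axis [155.46   0.56  41.4 ] yaw 0.003605103053735752 len 160.88218488026655 plate c [501.05 236.01  12.  ] platoyaw 0.003534419749053933
```

```bash
python3 -m creep '-0.002 -0.0363 0 0 0 0.068 100;-0.002 -0.0363 0 0 0 0.068 100;-0.002 -0.0363 0 0 0 0.068 100;-0.002 -0.0363 0 0 0 0.068 100;-0.002 -0.0363 0 0 0 0.068 100;-0.002 -0.0363 0 0 0 0.068 100;0 0 0 0 0 0 100;0 0 0 0 0 0 100' && python3 -m creep '0 0 -0.04 0 0 0 100;0 0 -0.04 0 0 0 100;0 0 -0.04 0 0 0 100;0 0 -0.04 0 0 0 100;0 0 -0.04 0 0 0 100;0 0 0 0 0 0 100;0 0 0 0 0 0 100;0 0 0 0 0 0 100'
```

```text
time: 2.83
tool_pos: [446.4, -20.8, 292.3]
tcp_rot: [3.141, 0.0, 0.4]
contact_force: [0.5, 0.5, -0.1]
grip_width: 91.9
finger_force: 0.0
time: 3.5
tool_pos: [448.1, -17.5, 94.0]
tcp_rot: [3.14, -0.002, 0.407]
contact_force: [0.1, 0.5, 0.7]
grip_width: 92.1
finger_force: 0.0
```

```bash
python3 -m creep '0 0 -0.012 0 0 0 100;0 0 -0.011 0 0 0 100;0 0 0 0 0 0 100;0 0 0 0 0 0 100;0 0 0 0 0 0 100'
```

```text
time: 3.92
tool_pos: [448.3, -17.7, 71.4]
tcp_rot: [3.139, -0.003, 0.407]
contact_force: [0.4, 0.3, -0.3]
grip_width: 91.5
finger_force: 0.0
```

```bash
python3 -m creep '0 0 -0.003 0 0 0 100;0 0 0 0 0 0 100;0 0 0 0 0 0 40;0 0 0 0 0 0 40;0 0 0 0 0 0 40;0 0 0 0 0 0 40;0 0 0 0 0 0 40' && python3 -m creep '0 0 0 0 0 0 40;0 0 0 0 0 0 40;0 0 0 0 0 0 40;0 0 0 0 0 0 40'
```

```text
time: 4.5
tool_pos: [447.1, -17.5, 66.2]
tcp_rot: [3.142, 0.0, 0.407]
contact_force: [0.4, 0.3, 0.3]
grip_width: 63.0
finger_force: 0.0
time: 4.83
tool_pos: [447.1, -17.5, 66.2]
tcp_rot: [3.142, 0.0, 0.407]
contact_force: [-0.1, 0.3, -0.2]
grip_width: 45.6
finger_force: 30.0
```

```bash
python3 -m creep '0 0 0.015 0 0 0 40;0 0 0.03 0 0 0 40;0 0 0.035 0 0 0 40;0 0 0.035 0 0 0 40;0 0 0.025 0 0 0 40;0 0 0 0 0 0 40;0 0 0 0 0 0 40' && python3 -m creep '0.0091 0.0362 0 0 0 -0.0577 40;0.0091 0.0362 0 0 0 -0.0577 40;0.0091 0.0362 0 0 0 -0.0577 40;0.0091 0.0362 0 0 0 -0.0577 40;0.0091 0.0362 0 0 0 -0.0577 40;0.0091 0.0362 0 0 0 -0.0577 40;0.0091 0.0362 0 0 0 -0.0577 40;0 0 0 0 0 0 40' && python3 -m creep '0 0 -0.01 0 -0.0873 0 40;0 0 -0.01 0 -0.0873 0 40;0 0 -0.01 0 -0.0872 0 40;0 0 0 0 0 0 40;0 0 0 0 0 0 40;0 0 0 0 0 0 40;0 0 0 0 0 0 40;0 0 0 0 0 0 40'
python3 - <<'E'
from h import *
o=readout.get_obs();print(o['tool_pos'],o['tcp_rot'],o['contact_force'])
i,im=shot("w4");shot("s4","side")
s=cv2.imread("pics/s4.png")[180:330,180:380]
cv2.imwrite("pics/v4.png",np.vstack([im[:300],cv2.resize(s,(400,300))]) if 0 else np.hstack([cv2.resize(im,(400,300)),cv2.resize(s,(400,300))]))
E
```

```text
time: 5.42
tool_pos: [447.5, -17.5, 207.2]
tcp_rot: [3.14, -0.002, 0.407]
contact_force: [-0.0, -0.0, -0.3]
grip_width: 46.0
finger_force: 30.0
time: 6.08
tool_pos: [510.9, 241.3, 203.8]
tcp_rot: [-3.14, 0.002, 0.004]
contact_force: [-0.9, -0.8, -0.3]
grip_width: 45.7
finger_force: 30.0
time: 6.75
tool_pos: [511.8, 235.8, 176.7]
tcp_rot: [3.141, -0.262, 0.002]
contact_force: [0.6, 0.3, -1.4]
grip_width: 45.4
finger_force: 30.0
[511.81 235.81 176.72] [ 3.14 -0.26  0.  ] [ 0.6   0.28 -1.36]
```

View pics/v4.png

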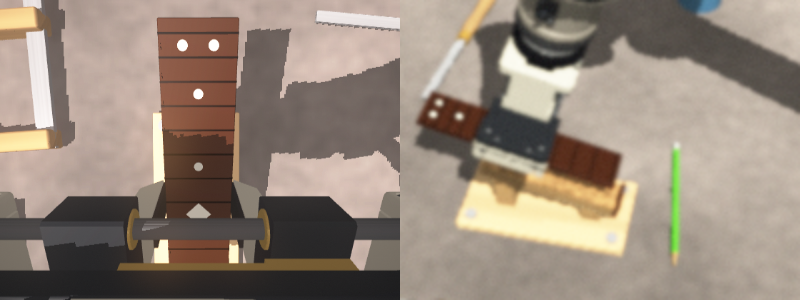

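The blank hangs over the bed with the same tilt. I'll check its position and yaw in the grip.

```bash
python3 - <<'E'
from h import *
o=readout.get_obs();Rt=R.from_euler('xyz',o['tcp_rot']);p=o['tool_pos']
def dots(i,im,n,z0,box):
    w=(im.min(2)>190).astype(np.uint8);k=np.zeros_like(w);x0,y0,x1,y1=box;k[y0:y1,x0:x1]=w[y0:y1,x0:x1]
    N,l,s,ce=cv2.connectedComponentsWithStats(k)
    for j in range(1,N):
        if s[j,4]<12: continue
        d=R.from_euler('xyz',i['rotation']).apply([(ce[j][0]-i['cx'])/i['fx'],-(ce[j][1]-i['cy'])/i['fy'],-1])
        q=i['origin']+d*(((z0-i['origin'])@n)/(d@n));print(s[j,4],ce[j],Rt.inv().apply(q-p))
i=viewer.camera_info("wrist")
n=Rt.apply([0,0,1]);dots(i,cv2.imread("pics/w4.png"),n,p+57.2*n,(220,20,335,320))
h=cv2.imread("pics/w4.png")[60,200:350].astype(int).sum(1);e=np.flatnonzero((h<300))
i2=i
def tf(u,v):
    d=R.from_euler('xyz',i['rotation']).apply([(u-i['cx'])/i['fx'],-(v-i['cy'])/i['fy'],-1]);z0=p+57.2*n
    return Rt.inv().apply(i['origin']+d*(((z0-i['origin'])@n)/(d@n))-p)
print("far corners",tf(220.5,24.5),tf(334.5,24.5))
E
```

```text
189 [254.94  62.93] [100.45  -8.96  57.2 ]
189 [298.97  62.93] [100.47   9.03  57.2 ]
156 [277.17 131.4 ] [73.19  0.14 57.2 ]
771 [223.67 209.95] [ 37.51 -24.76  57.2 ]
far corners [114.42 -22.31  57.2 ] [114.46  22.82  57.2 ]
```

```bash
python3 -m creep '0.0004 0 -0.012 0 0 0 40;0.0004 0 -0.012 0 0 0 40;0.0004 0 -0.010 0 0 0 40;0 0 0 0 0 0 40;0 0 0 0 0 0 40;0 0 0 0 0 0 40;0 0 0 0 0 0 40;0 0 0 0 0 0 40'; python3 -c "
from h import *;print(readout.get_obs()['tool_pos'])"
```

```text
time: 7.52
tool_pos: [512.4, 236.1, 142.9]
tcp_rot: [3.141, -0.263, 0.003]
contact_force: [-0.3, -0.3, -1.2]
grip_width: 45.6
finger_force: 30.0
[512.36 236.07 142.92]
```

```bash
for k in 1 ; do python3 -m creep '0.0004 0 -0.0015 0 0 0 40;0 0 0 0 0 0 40;0 0 0 0 0 0 40'; python3 -m creep '0.0003 0 -0.001 0 0 0 40;0 0 0 0 0 0 40;0 0 0 0 0 0 40';python3 -m creep '0.0002 0 -0.0007 0 0 0 40;0 0 0 0 0 0 40;0 0 0 0 0 0 40';  done | grep -E 'pos|contact'
```

```text
tool_pos: [512.5, 235.9, 140.8]
contact_force: [0.1, 0.6, -0.6]
tool_pos: [512.8, 236.0, 139.8]
contact_force: [-0.7, -0.8, -1.4]
tool_pos: [512.8, 236.0, 139.7]
contact_force: [-3.7, -1.0, 5.6]
```

Contact with the cork. Next I slide it down the slope onto the lip.

```bash
(python3 -m creep '-0.001 0 -0.0003 0 0 0 40;0 0 0 0 0 0 40;0 0 0 0 0 0 40'; python3 -m creep '-0.001 0 -0.0002 0 0 0 40;0 0 0 0 0 0 40;0 0 0 0 0 0 40';python3 -m creep '-0.0008 0 -0.0002 0 0 0 40;0 0 0 0 0 0 40;0 0 0 0 0 0 40') | grep -E 'pos|contact'
```

```text
tool_pos: [512.5, 236.0, 139.6]
contact_force: [0.5, -1.9, 5.9]
tool_pos: [511.8, 236.1, 139.4]
contact_force: [-0.0, -0.5, 5.7]
tool_pos: [511.1, 236.2, 139.2]
contact_force: [1.1, -0.0, 5.4]
```

```bash
(python3 -m creep '-0.0007 0 -0.0002 0 0 0 40;0 0 0 0 0 0 40;0 0 0 0 0 0 40'; python3 -m creep '-0.0007 0 -0.0002 0 0 0 40;0 0 0 0 0 0 40;0 0 0 0 0 0 40';python3 -m creep '-0.0006 0 -0.0001 0 0 0 40;0 0 0 0 0 0 40;0 0 0 0 0 0 40') | grep -E 'pos|contact'
```

```text
tool_pos: [510.5, 236.3, 139.1]
contact_force: [1.5, -0.6, 5.4]
tool_pos: [510.1, 236.3, 139.0]
contact_force: [3.7, -1.0, 5.9]
tool_pos: [510.0, 236.3, 139.0]
contact_force: [7.1, -0.5, 4.9]
```

It is seated against the lip. I'll release and back off along the bed normal.

```bash
python3 -m creep '0 0 0 0 0 0 75;0 0 0 0 0 0 75;0 0 0 0 0 0 75;0 0 0 0 0 0 75;0 0 0 0 0 0 75;0 0 0 0 0 0 75' && python3 -m creep '-0.0026 0 0.0097 0 0 0 75;-0.0078 0 0.029 0 0 0 75;-0.01 0 0.0386 0 0 0 75;-0.01 0 0.0386 0 0 0 75;0 0 0 0 0 0 75;0 0 0 0 0 0 75;0 0 0 0 0 0 75;0 0 0 0 0 0 75'
python3 - <<'E'
from h import *
o=readout.get_obs();print(o['tool_pos'],o['tcp_rot'])
i,im=shot("w5");j,s=shot("s5","side")
import json;json.dump({k:np.asarray(v).tolist() for k,v in i.items()},open("w5.json","w"))
cv2.imwrite("pics/v5.png",np.hstack([cv2.resize(im,(400,300)),cv2.resize(s[180:330,180:380],(400,300))]))
E
```

```text
time: 10.27
tool_pos: [507.9, 235.9, 137.5]
tcp_rot: [3.14, -0.261, 0.003]
contact_force: [0.4, 0.1, -0.9]
grip_width: 69.1
finger_force: 0.0
time: 10.93
tool_pos: [477.2, 235.7, 252.6]
tcp_rot: [3.14, -0.259, 0.003]
contact_force: [0.4, 0.1, -0.5]
grip_width: 69.0
finger_force: 0.0
[477.17 235.66 252.58] [ 3.14 -0.26  0.  ]
```

View pics/v5.png

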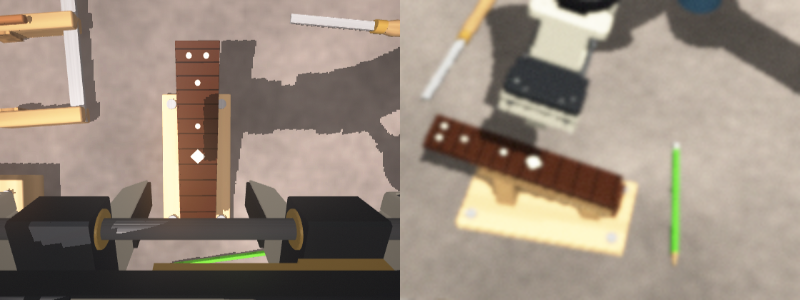

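The side and wrist views show the blank lying on the bed, nut end at the lip, with the gripper clear. I'll measure the diamond and go to the loupe.

```bash
python3 - <<'E'
from h import *
i=viewer.camera_info("wrist");im=cv2.imread("pics/w5.png")
n=np.array([-.2588,0,.9659]);c=np.array([527.1,236.2,75.0])+9*n
w=(im.min(2)>190).astype(np.uint8);k=np.zeros_like(w);k[60:240,246:306]=w[60:240,246:306]
N,l,s,ce=cv2.connectedComponentsWithStats(k)
for j in range(1,N):
    if s[j,4]<12: continue
    d=R.from_euler('xyz',i['rotation']).apply([(ce[j][0]-i['cx'])/i['fx'],-(ce[j][1]-i['cy'])/i['fy'],-1])
    q=i['origin']+d*(((c-i['origin'])@n)/(d@n));print(s[j,4],ce[j],q,q-c,(q-c)@[.966,0,.2588])
E
python3 -m creep '0 -0.0392 0.02 0 0.0873 0 100;0 -0.0392 0.02 0 0.0873 0 100;0 -0.0392 0 0 0.0872 0 100;0 -0.0392 0 0 0 0.0297 100;0 -0.0392 0 0 0 0.0297 100;0 -0.0392 0 0 0 0.0297 100;0 -0.0392 0 0 0 0.0297 100;0 -0.0392 0 0 0 0.0297 100' && python3 -m creep '0 -0.0392 0 0 0 0.0297 100;0 -0.0392 0 0 0 0.0297 100;0 -0.0392 0 0 0 0.0297 100;0 -0.0392 0 0 0 0.0297 100;0 -0.0392 0 0 0 0.0297 100;0 -0.0392 0 0 0 0.0297 100;0 -0.0392 0 0 0 0.0297 100;0 -0.0392 0 0 0 0.0297 100' && python3 -m creep '0 -0.0392 0 0 0 0 100;0 0 0 0 0 0 100;0 0 0 0 0 0 100;0 0 0 0 0 0 100;0 0 0 0 0 0 100'
python3 - <<'E'
from h import *
o=readout.get_obs();print(o['tool_pos'],o['tcp_rot'])
i,im=shot("w6")
E
```

```text
55 [263.89  77.18] [622.24 245.49 109.81] [97.47  9.29 26.12] 100.91498857968712
53 [288.32  77.36] [622.19 227.43 109.8 ] [97.42 -8.77 26.1 ] 100.86231237220024
48 [276.21 115.5 ] [595.97 236.32 102.77] [71.2   0.12 19.08] 73.71391801634579
239 [246.96 202.07] [529.38 260.34  84.93] [ 4.61 24.14  1.24] 4.776669233551258
42 [276.14 176.24] [550.43 236.25  90.57] [25.66  0.05  6.87] 26.562505635931338
212 [276.24 218.58] [515.5  236.08  81.21] [-9.27 -0.12 -2.48] -9.594464537192298
time: 11.7
tool_pos: [477.3, -75.5, 290.6]
tcp_rot: [-3.141, 0.002, 0.153]
contact_force: [-0.5, 0.2, 0.6]
grip_width: 91.9
finger_force: 0.0
time: 12.37
tool_pos: [477.2, -389.1, 290.1]
tcp_rot: [-3.139, 0.001, 0.39]
contact_force: [0.5, 0.1, 0.4]
grip_width: 91.5
finger_force: 0.0
time: 12.78
tool_pos: [477.9, -425.1, 291.0]
tcp_rot: [-3.14, 0.0, 0.39]
contact_force: [0.0, 0.6, 0.7]
grip_width: 92.0
finger_force: 0.0
[ 477.94 -425.15  291.05] [-3.14  0.    0.39]
```

View pics/w6.png

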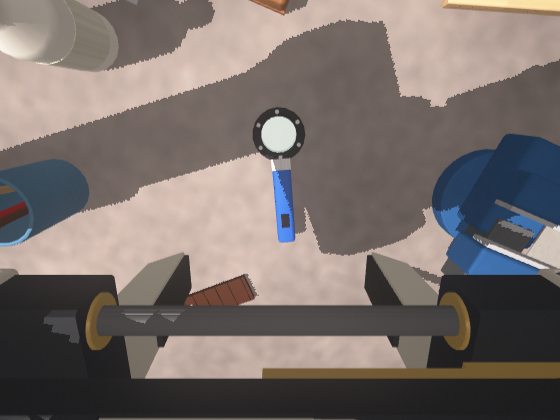

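The loupe's head is at (279,134) and its handle runs down to (287,241). Fitting it.

```bash
python3 - <<'E'
from h import *
i=viewer.camera_info("wrist");im=cv2.imread("pics/w6.png");sub=np.zeros(im.shape[:2],np.uint8)
h=cv2.cvtColor(im,cv2.COLOR_BGR2HSV)
m=((h[...,0]>100)&(h[...,0]<130)&(h[...,1]>130)).astype(np.uint8);sub[150:250,255:310]=m[150:250,255:310]
c=max(cv2.findContours(sub,0,2)[0],key=cv2.contourArea);r=cv2.minAreaRect(px2w(i,c[:,0],24)[:,:2].astype(np.float32));print("handle",r)
k=np.zeros_like(sub);k[100:168,245:312]=(im.max(2)<70)[100:168,245:312]
c=max(cv2.findContours(k,0,2)[0],key=cv2.contourArea);w=px2w(i,cv2.convexHull(c)[:,0],22)[:,:2].astype(np.float32)
print("head",cv2.minEnclosingCircle(w),cv2.fitEllipse(w))
k[:]=0;k[100:168,245:312]=(im.min(2)>150)[100:168,245:312]&(cv2.circle(np.zeros_like(k),(279,134),20,1,-1)[100:168,245:312]>0)
print("lens",px2w(i,np.argwhere(k)[:,::-1].mean(0),18),px2w(i,[(284.5,170)],24))
hc=np.array(cv2.minEnclosingCircle(w)[0]);v=hc-np.array(r[0]);print("yaw",np.arctan2(v[1],v[0]),np.linalg.norm(v))
y=np.arctan2(v[1],v[0]);print("grip",hc-55*np.array([np.cos(y),np.sin(y)]))
E
```

```text
handle ((457.97564697265625, -441.85003662109375), (82.84812927246094, 19.053436279296875), 26.99774742126465)
head ((528.7801513671875, -406.058837890625), 27.533048629760742) ((529.2088012695312, -405.88153076171875), (53.06544494628906, 55.15782928466797), 15.468042373657227)
lens [[ 528.92 -405.81   18.  ]] [[ 496.69 -426.39   24.  ]]
yaw 0.4680325423196217 79.33654737332034
grip [ 479.69 -430.87]
```

```bash
python3 -m creep '0.0019 -0.0057 0 0 0 0.08 100;0 0 -0.04 0 0 0 100;0 0 -0.04 0 0 0 100;0 0 -0.04 0 0 0 100;0 0 -0.04 0 0 0 100;0 0 -0.03 0 0 0 100;0 0 0 0 0 0 100;0 0 0 0 0 0 100' && python3 -m creep '0 0 -0.015 0 0 0 100;0 0 -0.010 0 0 0 100;0 0 0 0 0 0 100;0 0 0 0 0 0 100;0 0 0 0 0 0 100;0 0 0 0 0 0 100;0 0 0 0 0 0 100;0 0 0 0 0 0 100'
```

```text
time: 13.5
tool_pos: [479.7, -430.7, 101.1]
tcp_rot: [-3.139, 0.001, 0.47]
contact_force: [0.3, -1.2, 0.6]
grip_width: 91.9
finger_force: 0.0
time: 14.17
tool_pos: [479.8, -432.2, 77.2]
tcp_rot: [3.141, -0.0, 0.469]
contact_force: [0.9, 0.1, -0.9]
grip_width: 91.1
finger_force: 0.0
```

```bash
python3 -m creep '0 0.0005 -0.008 0 0 0 100;0 0 0 0 0 0 100;0 0 0 0 0 0 60;0 0 0 0 0 0 60;0 0 0 0 0 0 60;0 0 0 0 0 0 15;0 0 0 0 0 0 15;0 0 0 0 0 0 15' && python3 -m creep '0 0 0 0 0 0 15;0 0 0 0 0 0 15;0 0 0 0 0 0 15;0 0 0 0 0 0 15;0 0 0 0 0 0 15;0 0 0 0 0 0 15;0 0 0 0 0 0 15;0 0 0 0 0 0 15'
```

```text
time: 14.83
tool_pos: [479.7, -431.5, 68.7]
tcp_rot: [3.141, -0.0, 0.469]
contact_force: [0.4, -0.7, 0.7]
grip_width: 56.5
finger_force: 0.0
time: 15.5
tool_pos: [479.6, -431.4, 68.6]
tcp_rot: [-3.141, 0.0, 0.469]
contact_force: [-0.5, -0.0, 0.6]
grip_width: 20.0
finger_force: 30.0
```

```bash
python3 -m creep '0 0 0.012 0 0 0 15;0 0 0.03 0 0 0 15;0 0 0.04 0 0 0 15;0 0 0.04 0 0 0 15;0 0 0.04 0 0 0 15;0 0 0.04 0 0 0 15;0 0 0.03 0 0 0 15;0 0 0 0 0 0 15' && python3 -m creep '0 0 0 0 0 0 15;0 0 0 0 0 0 15;0 0 0 0 0 0 15'
python3 - <<'E'
from h import *
o=readout.get_obs();Rt=R.from_euler('xyz',o['tcp_rot']);p=o['tool_pos']
i,im=shot("w7");cv2.imwrite("pics/v7.png",im[60:,100:500])
E
```

```text
time: 16.17
tool_pos: [480.9, -432.8, 310.0]
tcp_rot: [3.127, -0.004, 0.469]
contact_force: [0.5, -0.9, 0.3]
grip_width: 19.6
finger_force: 30.0
time: 16.42
tool_pos: [479.2, -431.0, 298.8]
tcp_rot: [-3.138, 0.001, 0.469]
contact_force: [-0.2, -0.2, -2.0]
grip_width: 19.9
finger_force: 30.0
```

View pics/v7.png

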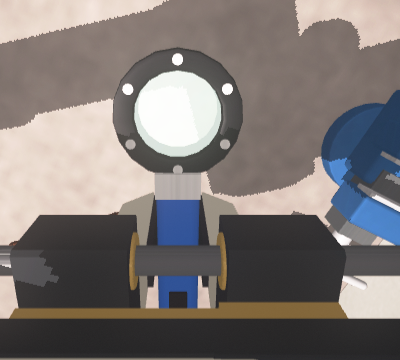

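The view shows the loupe held straight. Its six LEDs, at crop (178,59), (228,89), (225,144), (178,169), (130,144) and (128,89), give the lens centre.

```bash
python3 - <<'E'
from h import *
o=readout.get_obs();Rt=R.from_euler('xyz',o['tcp_rot']);p=o['tool_pos'];i=viewer.camera_info("wrist")
print(p,o['tcp_rot'])
L=np.array([(178,59),(228,89),(225,144),(178,169),(130,144),(128,89)])+[100,60]
ring=np.array([(178,48),(113,110),(243,110),(178,172.5)])+[100,60]
hd=np.array([(156,215),(201,215)])+[100,60]
for P,z in((L,46.6),(ring,46.6),(hd,44.6)):
    q=Rt.inv().apply(px2w(i,P,p[2]-z)-p);c=q.mean(0);print(c,np.linalg.norm(q-c,axis=1))
E
```

```text
[ 479.25 -431.06  298.73] [-3.14  0.    0.47]
[55.04  0.97 46.54] [23.54 23.64 23.5  23.3  23.76 23.52]
[57.23  1.04 46.54] [25.53 27.16 27.15 27.15]
[10.12  1.31 44.59] [10.25 10.25]
```

```bash
python3 -m creep '0 0.02 0 0 0 0 15;0 0.0392 0 0 0 -0.0291 15;0 0.0392 0 0 0 -0.0291 15;0 0.0392 0 0 0 -0.0291 15;0 0.0392 0 0 0 -0.0291 15;0 0.0392 0 0 0 -0.0291 15;0 0.0392 0 0 0 -0.0291 15;0 0.0392 0 0 0 -0.0291 15' && python3 -m creep '0 0.0392 0 0 0 -0.0291 15;0 0.0392 0 0 0 -0.0291 15;0 0.0392 0 0 0 -0.0291 15;0 0.0392 0 0 0 -0.0291 15;0 0.0392 0 0 0 -0.0291 15;0 0.0392 0 0 0 -0.0291 15;0 0.0392 0 0 0 -0.0291 15;0 0.0392 0 0 0 -0.0291 15' && python3 -m creep '-0.01 0.0392 0 0 0 -0.0291 15;-0.02 0.02 0 0 -0.06 0 15;-0.02 0 0 0 -0.07 0 15;0 0 -0.02 0 -0.07 0 15;0 0 -0.03 0 -0.0618 0 15;0 0 0 0 0 0 15;0 0 0 0 0 0 15;0 0 0 0 0 0 15'
python3 -c "
from h import *;o=readout.get_obs();print(o['tool_pos'],o['tcp_rot'])"
```

```text
time: 17.13
tool_pos: [478.9, -135.1, 299.5]
tcp_rot: [-3.14, 0.002, 0.264]
contact_force: [1.5, -0.3, -0.9]
grip_width: 19.9
finger_force: 30.0
time: 17.8
tool_pos: [478.9, 178.4, 299.5]
tcp_rot: [3.141, 0.002, 0.031]
contact_force: [1.4, 0.1, -0.1]
grip_width: 20.3
finger_force: 30.0
time: 18.47
tool_pos: [430.6, 235.9, 251.6]
tcp_rot: [3.141, -0.261, 0.003]
contact_force: [0.0, 0.2, -0.3]
grip_width: 19.9
finger_force: 30.0
[430.64 235.86 251.59] [ 3.14 -0.26  0.  ]
```

```bash
python3 -m creep '0.001 0.0004 -0.025 0 0 0 15;0.001 0.0004 -0.025 0 0 0 15;0.001 0 -0.02 0 0 0 15;0.0006 0 -0.011 0 0 0 15;0 0 0 0 0 0 15;0 0 0 0 0 0 15;0 0 0 0 0 0 15;0 0 0 0 0 0 15' && python3 -m creep '0 0 0 0 0 0 15;0 0 0 0 0 0 15;0 0 0 0 0 0 15;0 0 0 0 0 0 15'
```

```text
time: 19.13
tool_pos: [434.4, 236.8, 171.2]
tcp_rot: [-3.142, -0.264, 0.003]
contact_force: [-0.0, -0.2, -1.3]
grip_width: 19.6
finger_force: 30.0
time: 19.47
tool_pos: [433.3, 236.5, 169.9]
tcp_rot: [3.141, -0.262, 0.004]
contact_force: [-0.3, 0.0, -1.4]
grip_width: 19.9
finger_force: 30.0
```

```bash
python3 -m creep '0.002 0 -0.006 0 0 0 15;0.002 0 -0.006 0 0 0 15;0.002 0 -0.006 0 0 0 15;0.001 0 -0.004 0 0 0 15;0 0 0 0 0 0 15;0 0 0 0 0 0 15;0 0 0 0 0 0 15;0 0 0 0 0 0 15' && python3 -m creep '0 0 0 0 0 0 15;0 0 0 0 0 0 15;0 0 0 0 0 0 15;0 0 0 0 0 0 15'
python3 - <<'E'
from h import *
o=readout.get_obs();print(o['tool_pos'],o['tcp_rot'])
i,im=shot("w8");j,s=shot("s8","side")
cv2.imwrite("pics/v8.png",np.hstack([im[60:360,130:430],cv2.resize(s[190:310,220:380],(400,300))]))
E
```

```text
time: 20.13
tool_pos: [440.3, 236.6, 147.8]
tcp_rot: [3.141, -0.262, 0.004]
contact_force: [-0.2, 0.3, -0.8]
grip_width: 19.9
finger_force: 30.0
time: 20.47
tool_pos: [440.3, 236.5, 147.7]
tcp_rot: [3.141, -0.262, 0.004]
contact_force: [-0.0, 0.1, 0.3]
grip_width: 19.8
finger_force: 30.0
[440.27 236.54 147.75] [ 3.14 -0.26  0.  ]
```

View pics/v8.png

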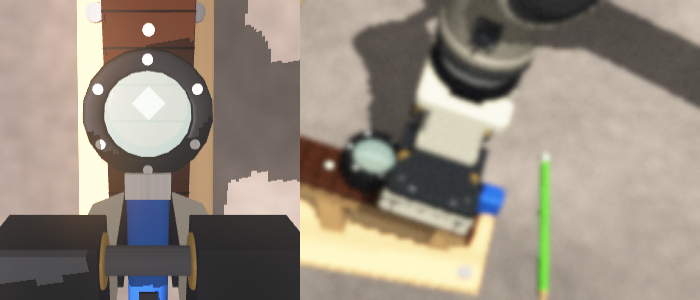

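The diamond shows through the lens at px (279,163). I'll compare it with the LED centre, both in tool coordinates.

```bash
python3 - <<'E'
from h import *
o=readout.get_obs();Rt=R.from_euler('xyz',o['tcp_rot']);p=o['tool_pos'];i=viewer.camera_info("wrist");im=cv2.imread("pics/w8.png")
n=Rt.apply([0,0,1])
def tf(uv,z):
    uv=np.atleast_2d(uv).astype(float);d=R.from_euler('xyz',i['rotation']).apply(np.c_[(uv[:,0]-i['cx'])/i['fx'],-(uv[:,1]-i['cy'])/i['fy'],-np.ones(len(uv))])
    return Rt.inv().apply(i['origin']+d*((((p+z*n)-i['origin'])@n)/(d@n))[:,None]-p)
w=np.zeros(im.shape[:2],np.uint8);w[140:190,255:305]=(im.min(2)>235)[140:190,255:305]
N,l,s,c=cv2.connectedComponentsWithStats(w);j=1+np.argmax(s[1:,4]);print(s[j],c[j])
m=np.array([-.2588,0,.9659]);dia=np.array([515.2,236.2,81.0]);D=Rt.inv().apply(dia-p);print("model diamond in tool",D)
print("seen diamond",tf(c[j],D[2]))
L=np.array([(147.5,59),(197.5,89),(195,145),(148,169.5),(100.5,145),(98,89)])+[130,60]
print("lens",tf(L,46.6).mean(0))
E
```

```text
[262 147  33  33 572] [278.09 162.6 ]
model diamond in tool [55.12  0.5  83.8 ]
seen diamond [[55.28  0.63 83.8 ]]
lens [55.13  0.41 46.6 ]
```

The lens is centred within about 0.3 mm, about 15 mm above the wood, and square to it. Handing in.

```bash
python3 -m creep '0 0 0 0 0 0 15;0 0 0 0 0 0 15;0 0 0 0 0 0 15;0 0 0 0 0 0 15' && python3 -c "
from plant import order;print(order.close_job())"
```

```text
time: 20.9
tool_pos: [440.2, 236.5, 147.6]
tcp_rot: [3.141, -0.262, 0.004]
contact_force: [0.4, 0.1, -1.6]
grip_width: 19.9
finger_force: 30.0
the job is handed in; nothing more can be done
None
```

Job handed in at about 21 s: the blank is on the cork bed, inlays up, with its nut end against the lip, and the loupe is held square over the pearl diamond, centred to about 0.3 mm and about 15 mm above it by the last measurement; no verdict came back.

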